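# Seat a bamboo rail in the drilling jig and snap the toggle clamp shut

### The arm

A 6-joint arm with a two-finger parallel gripper is mounted at the origin on the work surface. World frame = base frame: x ahead of the robot, y to its left, z up, the work surface at z = 0. Lengths are in m, angles in degrees, forces in N, time in s.
With the tool pointing down it reaches from about 0.275 to 0.825 m from the base axis. Payload 4.9 kg.
Tool frame: the origin (TCP) lies at the very end of the fingers, on their centre line; the grasp point (between the pads) lies 19 mm behind it; z points along the fingers, y is the direction in which the jaws open and shut (so a half turn about z gives the same grasp; the last joint's range is limited). The gripper opens to 85 mm and grips with 20 to 120 N. Pads are 22 mm wide; open, the fingers measure 114 mm over their backs; the gripper's body (76 mm by 85 mm) begins 54 mm behind the grasp point. The pads swing forward as they close: fully open they stand 13 mm farther back than shut.
Start: joints at [-82.632, 18.69, -11.035, 60.275, 0, 82.311], TCP at [0.143, -0.531, 0.202] pointing down, gripper open.
Joint ranges: [-152.03, 152.03], [-55.5, 102.48], [-74.3, 77.21], [-110.64, 120.58], [-84.22, 78.4], [-180, 180]. Speed limits (degrees/s): [147.25, 147.25, 180, 180, 180, 180].

### API

Orientations are given as a 3x3 rotation matrix whose columns are the frame's x, y, z axes.
In Python, from workcell import read_state, snapshot, finish_job gives the robot as it stands. The module is installed in compiled form; this text tells all that it offers.
- The arm moves only by the shell command python3 -m crank 'ROWS'. ROWS is JSON, a list that holds one entry, the list of rows, each a list of 5 numbers: the shift along the world's x, y, z in mm, then the turn about the world's z in rad, then the closure in counts, from 0 (fully open) to 255 (shut). A call has exactly 5 rows; each row shifts and turns the commanded pose from where the row before left it; what a row does not reach is not made up. A row lasts 1/10 s, in which the tool goes at most 50 mm and 8.59 degrees, less where a joint would pass 70% of its speed; a pose out of reach is approached as far as the arm can. A call with a gripper value outside its range is refused whole. The fingers move at their own pace and stop on an object; the grip force is fixed at half the most. Time passes only in rows, so rows that do not move let the fingers close, or fill a call up. It gives the time, the measured TCP pose, the force and the opening at its end, in the units of the state.
- read_state(): the state, without advancing time (a new reading comes with each control period).
- snapshot(name): name is "scene" or "top" or "wrist"; returns a dict with "img" (384x512x3 uint8, red, green, blue), "depth" (384x512 float32, m along the optical axis (not along the pixel's ray), 0 where there is no reading), "fov_y" (degrees; the focal length in pixels is half the picture's height over the tangent of half this angle, whatever the lens; pixels are square), "cx", "cy" (the principal point, pixels), "k1" (the pictures are not rectified: a ray, as slopes to the right and down, at radius r is drawn at 1 + k1 r^2 times it, then the intrinsics apply), "extrinsics" (4x4, takes a point from world to camera coordinates); the wrist camera has in their place "tool_from_camera" (4x4, takes a point from camera to tool coordinates, whose origin is the TCP and whose axes are the flange's). Camera axes: x right, y down, z forward; pixel columns grow to the right and rows downward; lengths in m; the calibration is good to about 2 mm. A picture is of the moment at which its call begins: read the wrist's pose just before it.
- finish_job(): hands the job in, once; it reports no verdict.
The state is a dict: "time": time; "joint_pos": joint angles; "qd": joint speeds; "joint_torque": joint torques, N m; "tool_pos": TCP position; "tcp_rot": TCP orientation; "force": force on the tool from outside, world axes, zero at the start; "moment": the same for the moment, N m; "width": opening from 0.0 (shut) to 1.0 (fully open).
Only numpy, scipy, OpenCV 4.12 (cv2) and the standard library are available. Lean on these libraries where they do the work, as an engineer would, in place of code of your own. Each camera call takes 0.05 s, during which the arm holds its last target.

### The job

Get the bamboo stool rail ready for drilling: push it along its channel until its end is fully home against the dark steel end stop, then push the red lever of the clamp away from you, over its dead point, until it snaps into lock with the clamp's foot pressing on the rail. Only push: do not lift or tip the rail, leave the other things on the bench where they are, and finish with the hand clear of everything.

Things in the scene. Friction and masses are not known exactly. Their poses are not given: they have to be found in the camera images.
- jig: Plywood board fixed to the bench, 240 (x) x 400 (y) x 18 mm; origin: centre of its underside. +x points away from the robot, +y along the channel to the end stop. The channel's centre line is at x = +70 mm, between two aluminium fences 44 mm apart, 6 mm thick, rising 14 mm above the board, y = -180 to +130 mm; its floor is the board's top (z = 18 mm); open at its -y end
- stop_face (a point): Centre of the end stop's contact face (looks to the jig's -y), 11 mm above the channel floor, on the channel's centre line; axes as the jig's. The stop is a dark steel block 56 x 18 x 32 mm high
- rail: Loose bamboo rail, 40 (x) x 180 (y) x 22 mm high, about 0.15 kg, lying in the channel; origin at the centre of its underside, axes as the jig's. At the start it lies 50 to 90 mm short of the stop
- rail_head (a point): Centre of the rail's end face that meets the stop face (its +y end), at half its height
- rail_tail (a point): Centre of the rail's free end face (its -y end), at half its height: push here towards the jig's +y
- clamp: Steel toggle clamp fixed on the jig, on the robot's side of the channel; plate 60 x 52 mm, cheeks 48 mm high; origin: underside of the plate (the board's top), axes as the jig's. Its arm, 14 mm wide, is raised while open (at most 90 mm above the origin, over the channel) and comes down on the rail as the lever is pushed
- clamp_lever (a joint): Red lever's angle, rad: 0 open, leaning 0.6 rad to the jig's -x (towards the robot); 0.6 upright; 0.75 dead point; 1.1 locked, leaning 0.5 rad to +x. Grows as its top is pushed to +x. A spring holds it open (about 0.5 N m at 0, falling to none at the dead point); short of that point it springs back, past it it snaps to 1.1. A level push near the grip takes 4 to 12 N
- lever_pivot (a point): Axis of the lever (parallel to the jig's y), 45 mm above the clamp's origin and 10 mm to its -x side; axes as the jig's
- lever_grip (a point): On the lever's centre line, 78 mm from the pivot. The red grip is a round bar 22 mm in diameter with round ends, reaching from 41 to 111 mm from the pivot; between it and the pivot is a flat steel bar 8 x 18 mm
- foot: Spring-loaded black rubber foot at the end of the clamp arm, 18 mm in diameter; origin at the centre of its underside. With the clamp locked it stands on the rail's top and presses with about 6 N
- brush: Bystander: brush, 140 mm long, lying on the jig board near its -x, -y corner
- spool: Bystander: wooden spool wound with cane, 40 mm in diameter and 40 mm high, standing on the jig board near its -x, +y corner
- mug: Bystander: blue mug, 76 mm in diameter, 85 mm high, origin at the centre of its underside
- jar: Bystander: amber jar, 68 mm in diameter, 95 mm high, origin at the centre of its underside
- basket: Bystander: cane bowl, 130 mm in diameter, 70 mm high, origin at the centre of its underside
- mallet: Bystander: mallet with wooden handle, 240 mm long, lying on the bench
- hoop: Bystander: bamboo hoop lying flat on the bench, 110 mm in diameter, 14 mm high
Not all that is in view belongs to the job. There is more than one size of the rail; the one meant has the size given above.

How it is judged:
By the outcome, as a careful person would: the job done as asked, in the order asked, and still so for the second after the job is handed in, with the robot touching nothing.
It also fails if it takes over 53 s, if anything falls off the work surface, if the arm or the gripper's body presses on something with over 40 N, if the wrist force passes 120 N, or if a joint passes its speed limit or range.

## Working session

There is one attempt and no reset: what is moved stays moved. The work goes in short steps, Python scripts to look and compute and a shell command to move; the robot and the scene stay as the last step left them, time stands still between calls to the robot, and variables do not carry over. Pictures are saved under pics/ and viewed, and the job is handed in when it is done.

```bash
mkdir -p pics; ls; cat > h.py <<'E'
import numpy as np, cv2
from workcell import read_state, snapshot
def save(n,img): cv2.imwrite(f'pics/{n}.png',cv2.cvtColor(img,cv2.COLOR_RGB2BGR))
def load(c,n):
    return dict(np.load(f'{c}_{n}.npz'))
def cam(s):
    f=192/np.tan(np.radians(float(s['fov_y']))/2); K=np.array([[f,0,s['cx']],[0,f,s['cy']],[0,0,1]],float); return K,np.array([float(s['k1']),0,0,0,0])
def c2w(s):
    if 'extrinsics' in s: return np.linalg.inv(s['extrinsics'])
    T=np.eye(4);T[:3,:3]=s['R'];T[:3,3]=s['p'];return T@s['tool_from_camera']
def ray(s,uv):
    K,d=cam(s); uv=np.array(uv,float).reshape(-1,1,2)
    n=cv2.undistortPoints(uv,K,d)[:,0]
    T=c2w(s); D=np.c_[n,np.ones(len(n))]@T[:3,:3].T
    return T[:3,3],D,n
def onplane(s,uv,z):
    o,D,_=ray(s,uv); return o+D*((z-o[2])/D[:,2])[:,None]
def bydepth(s,uv):
    o,D,_=ray(s,uv); return np.array([o+d*float(s['depth'][int(round(v)),int(round(u))]) for d,(u,v) in zip(D,uv)])
def proj(s,P):
    K,d=cam(s);T=np.linalg.inv(c2w(s));r,_=cv2.Rodrigues(T[:3,:3]);return cv2.projectPoints(np.array(P,float).reshape(-1,1,3),r,T[:3,3],K,d)[0][:,0]
def shot(c,n):
    st=read_state(); s=snapshot(c); s['p']=np.array(st['tool_pos']);s['R']=np.array(st['tcp_rot'])
    np.savez(f'{c}_{n}.npz',**s); save(f'{c}_{n}',s['img']); return s
E
python3 - <<'E'
from h import *
for c in ['scene','top','wrist']:
    s=shot(c,0); print(c,{k:(v if np.size(v)<20 else np.shape(v)) for k,v in s.items()})
print(read_state())
E
```

```text
pics
scene {'img': (384, 512, 3), 'depth': (384, 512), 'fov_y': 47.08852919930062, 'cx': 250.1817950573417, 'cy': 192.6989526502208, 'k1': -0.033473838144760154, 'extrinsics': array([[-0.87620781,  0.48185495,  0.0086999 ,  0.43844058],
       [ 0.39906883,  0.73555333, -0.54745353, -0.16118586],
       [-0.27019243, -0.4762112 , -0.83679086,  1.51860078],
       [ 0.        ,  0.        ,  0.        ,  1.        ]]), 'p': array([ 0.14281516, -0.53048261,  0.20141075]), 'R': array([[ 9.65663246e-01,  2.59796916e-01, -2.38309349e-04],
       [ 2.59796942e-01, -9.65661794e-01,  1.68782566e-03],
       [ 2.08365669e-04, -1.69178325e-03, -9.99998547e-01]])}
top {'img': (384, 512, 3), 'depth': (384, 512), 'fov_y': 45.581201067527154, 'cx': 254.97177404174485, 'cy': 191.06300851016996, 'k1': -0.05102138505292772, 'extrinsics': array([[ 0.09144907, -0.99580063,  0.00426277, -0.03138498],
       [-0.97342494, -0.09029511, -0.21045349,  0.50270208],
       [ 0.20995463,  0.01509629, -0.97759458,  1.3357841 ],
       [ 0.        ,  0.        ,  0.        ,  1.        ]]), 'p': array([ 0.142804
[... 1054 characters left out ...]
91824e+01,  6.02749003e+01,
        2.12463074e-03,  8.23113969e+01]), 'qd': array([-0.02582006, -0.04323202,  0.20811494, -0.13414602, -0.105372  ,
        0.00831116]), 'joint_torque': array([ 2.71571917e-03, -4.43700850e+01,  2.62666762e+01,  1.03007496e-02,
        3.99500379e-07,  3.13787694e-06]), 'tool_pos': array([ 0.14284311, -0.53062646,  0.20158512]), 'tcp_rot': array([[ 9.65668322e-01,  2.59778126e-01, -1.33152245e-04],
       [ 2.59778072e-01, -9.65667445e-01,  1.31881917e-03],
       [ 2.14019586e-04, -1.30813193e-03, -9.99999121e-01]]), 'force': array([-0.24839179, -0.09375737, -1.13476188]), 'moment': array([ 0.02107794, -0.02059909,  0.00541115]), 'width': 0.995971757742762}
```

View pics/scene_0.png

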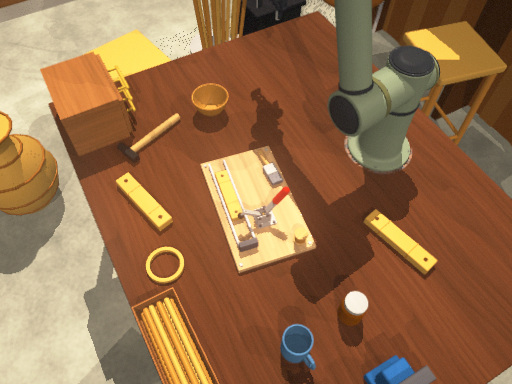

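View pics/top_0.png

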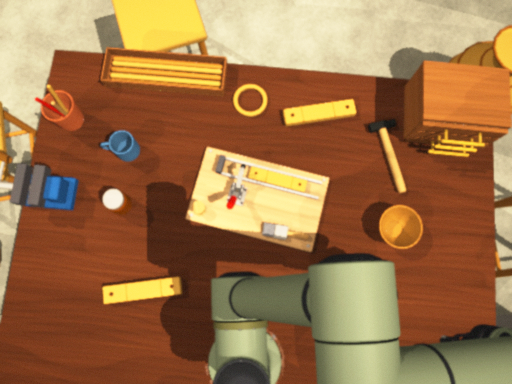

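View pics/wrist_0.png

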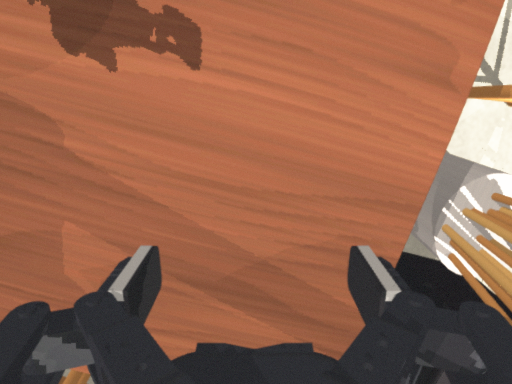

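Three rails are in view. In the top picture they sit at (278,178) in the jig channel, (319,112) loose beyond it, and (141,291) loose near the robot. The one in the channel fits the description. I'll confirm this in enlarged crops.

```bash
python3 - <<'E'
from h import *
s=load('top',0); save('topz',cv2.resize(s['img'][130:260,170:345],None,fx=4.5,fy=4.5,interpolation=cv2.INTER_CUBIC))
s=load('scene',0); save('scz',cv2.resize(s['img'][135:285,190:330],None,fx=4,fy=4,interpolation=cv2.INTER_CUBIC))
E
```

```text
(no output)
```

View pics/topz.png

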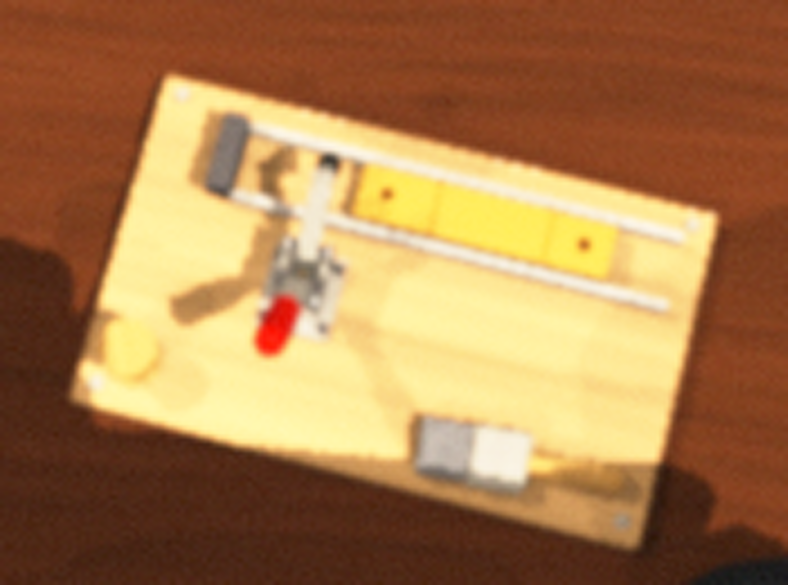

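View pics/scz.png

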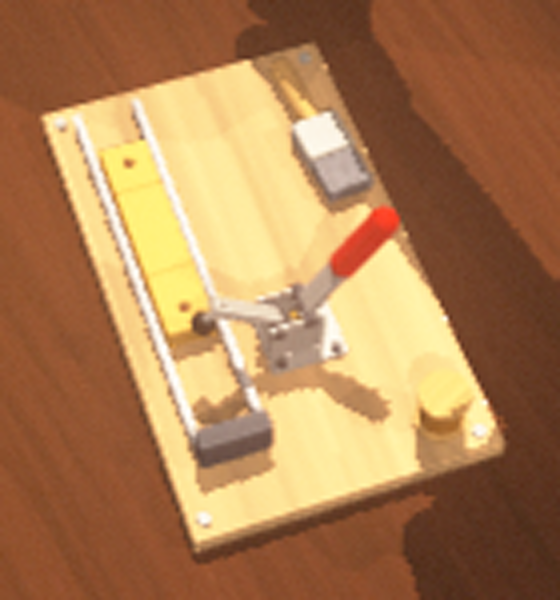

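The crops confirm it. The channel rail runs from about (246,172) to (306,186) in the top view, between the two fences. The dark stop is at (220,164), the red lever at (231,202), the brush at (273,230) and the spool at (199,207). Next I'll fit the jig pose.

```bash
python3 - <<'E'
from h import *
s=load('top',0)
z=lambda a:[(x/4.5+170-.4,y/4.5+130-.4) for x,y in a]
c=z([(168,75),(717,213),(641,550),(70,403)])
P=onplane(s,c,.018); print('top corners',P.round(4)); 
print('edges',[np.linalg.norm(P[i]-P[(i+1)%4]).round(4) for i in range(4)])
# scene corners
s2=load('scene',0); z2=lambda a:[(x/4+190-.4,y/4+135-.4) for x,y in a]
Q=onplane(s2,z2([(197,545),(42,115),(315,43),(503,442)]),.018); print('scene',Q.round(4))
# model fit (jig xy): order top: +x+y,+x-y,-x-y,-x+y
M=np.array([[.12,.2],[.12,-.2],[-.12,-.2],[-.12,.2]])
for X in (P,Q):
    A=X[:,:2]; a0=A.mean(0); H=M.T@(A-a0); th=np.arctan2(H[0,1]-H[1,0],H[0,0]+H[1,1])
    R=np.array([[np.cos(th),-np.sin(th)],[np.sin(th),np.cos(th)]]); print('centre',a0.round(4),'th',np.degrees(th), 'res',(A-a0-M@R.T).round(4).tolist())
    last=(a0,R)
# measured points in jig frame
a0,R=last
def J(W): W=np.array(W); return np.c_[(W[:,:2]-a0)@R,W[:,2]]
print('depth pts: brd, rail, stop top, lever top', J(bydepth(s,z([(500,380),(490,220),(228,155),(275,335)]))).round(4))
print('rail top corners J', J(onplane(s,z([(365,165),(613,226),(605,278),(357,215)]),.040)).round(4))
print('rail top corners scene', J(onplane(s2,z2([(205,325),(162,340),(100,150),(143,140)]),.040)).round(4))
print('stop top front', J(onplane(s,z([(248,120),(233,192)]),.05)).round(4))
E
```

```text
top corners [[ 0.6425  0.1814  0.018 ]
 [ 0.5779 -0.2122  0.018 ]
 [ 0.339  -0.1745  0.018 ]
 [ 0.403   0.2216  0.018 ]]
edges [np.float64(0.3988), np.float64(0.2419), np.float64(0.4013), np.float64(0.2428)]
scene [[ 0.6392  0.1857  0.018 ]
 [ 0.5732 -0.2097  0.018 ]
 [ 0.3375 -0.1687  0.018 ]
 [ 0.4046  0.2216  0.018 ]]
centre [0.4906 0.0041] th -9.248587647824131 res [[0.0013, -0.0008], [0.001, 0.0004], [-0.001, -0.0005], [-0.0013, 0.0008]]
centre [0.4886 0.0072] th -9.527617637077576 res [[-0.0009, 0.0011], [-0.0006, 0.0002], [0.0003, 0.0014], [0.0012, -0.0027]]
depth pts: brd, rail, stop top, lever top [[-0.0297 -0.0834  0.0215]
 [ 0.0726 -0.0494  0.0423]
 [ 0.0684  0.1352  0.0531]
 [-0.0606  0.0614  0.1519]]
rail top corners J [[ 0.089   0.0437  0.04  ]
 [ 0.0908 -0.1321  0.04  ]
 [ 0.0538 -0.1353  0.04  ]
 [ 0.0532  0.0399  0.04  ]]
rail top corners scene [[ 0.0602  0.0449  0.04  ]
 [ 0.0945  0.0467  0.04  ]
 [ 0.0878 -0.1348  0.04  ]
 [ 0.0525 -0.1331  0.04  ]]
stop top front [[0.0968 0.1291 0.05  ]
 [0.0448 0.1252 0.05  ]]
```

```bash
python3 -m crank '[[[30,30,0,-0.08,255],[32,32,0,-0.1,255],[34,32,0,-0.1,255],[34,32,0,-0.1,255],[34,32,0,-0.05,255]]]'; python3 -m crank '[[[35,32,0,0,255],[35,32,0,0,255],[35,32,0,0,255],[35,32,0,0,255],[35,32,0,0,255]]]'; python3 - <<'E'
from h import *
s=shot('wrist',1); print(s['p'],np.degrees(np.arctan2(s['R'][1,0],s['R'][0,0])))
E
```

```text
time: 0.65
tool_pos: [0.3078, -0.3716, 0.202]
tcp_rot: [[0.985, -0.17, -0.0], [-0.17, -0.985, 0.0], [-0.0, -0.0, -1.0]]
force: [1.0, -0.8, -0.1]
width: 0.142
time: 1.15
tool_pos: [0.483, -0.2115, 0.2021]
tcp_rot: [[0.986, -0.166, -0.0], [-0.166, -0.986, -0.0], [-0.0, 0.0, -1.0]]
force: [0.3, -0.2, 0.0]
width: -0.004
[ 0.48297971 -0.21148955  0.20210837] -9.572972990841299
```

View pics/wrist_1.png

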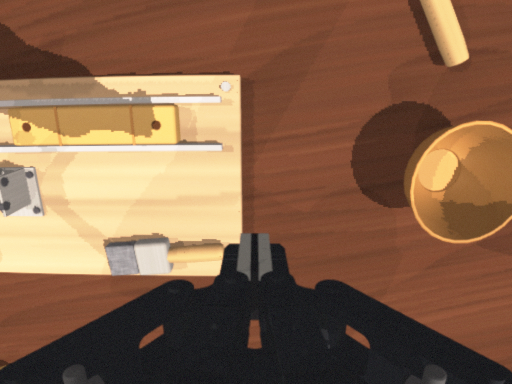

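The wrist view shows the rail's tail end at column 179 (rows 105–145), the fences at rows 100 and 148, the clamp plate at (18,192), and the brush at (150,255). I'll take a second view nearer the tail.

```bash
python3 -m crank '[[[10,10,0,0,255],[10,11,0,0,255],[10,11,0,0,255],[10,10,0,0,255],[0,0,0,0,255]]]'; python3 - <<'E'
from h import *
s=shot('wrist',2); print(s['p'],np.degrees(np.arctan2(s['R'][1,0],s['R'][0,0])))
save('w2z',cv2.resize(s['img'],None,fx=1.5,fy=1.5,interpolation=cv2.INTER_CUBIC))
E
```

```text
time: 1.7
tool_pos: [0.5228, -0.1705, 0.2022]
tcp_rot: [[0.986, -0.165, 0.0], [-0.165, -0.986, 0.0], [0.0, -0.0, -1.0]]
force: [-0.1, 0.2, -0.1]
width: 0.001
[ 0.52276566 -0.17051903  0.20217322] -9.526099978504936
```

View pics/w2z.png

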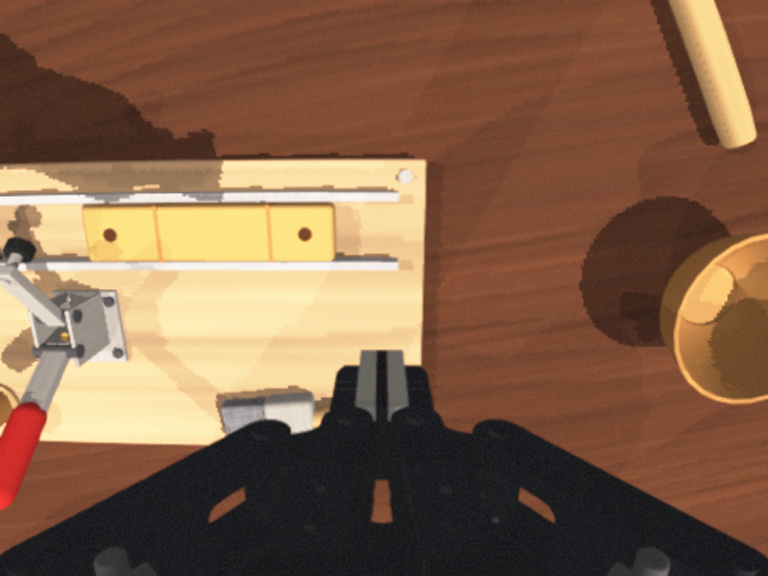

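```bash
cat >> h.py <<'E'
def tri(s1,p1,s2,p2):
    out=[]
    for a,b in zip(p1,p2):
        o1,d1,_=ray(s1,[a]);o2,d2,_=ray(s2,[b]);d1=d1[0];d2=d2[0]
        A=np.stack([d1,-d2],1);t=np.linalg.lstsq(A,o2-o1,rcond=None)[0];x,y=o1+t[0]*d1,o2+t[1]*d2
        out.append(np.r_[(x+y)/2,np.linalg.norm(x-y)])
    return np.array(out)
E
python3 - <<'E'
from h import *
s1=load('wrist',1);s2=load('wrist',2)
p1=[(179,105),(179,146),(220,99),(221,148),(240.5,75.5)]
p2=[(x/1.5-.2,y/1.5-.2) for x,y in [(334,205),(334,261),(397,196),(397,266),(426,160)]]
T=tri(s1,p1,s2,p2);print(T.round(4))
for s,p in((s1,p1),(s2,p2)):
    print(np.r_[onplane(s,p[:2],.04),onplane(s,p[2:4],.032),onplane(s,p[4:],.018)].round(4))
# channel direction from wrist2: long fence lines at z .032, inner edges
L=lambda a,z:onplane(s2,[(x/1.5-.2,y/1.5-.2) for x,y in a],z)
for a,z in(([(396,201),(60,202)],.032),([(396,263),(140,263)],.032),([(426,160),(20,163)],.018),([(334,205),(84,206)],.04),([(334,261),(88,261)],.04)):
    W=L(a,z);d=W[1]-W[0];print(W.round(4).tolist(),np.degrees(np.arctan2(d[1],d[0]))-90,np.linalg.norm(d))
E
```

```text
[[ 5.560e-01 -1.423e-01  1.680e-02  1.900e-03]
 [ 5.136e-01 -1.333e-01  1.720e-02  7.000e-04]
 [ 5.550e-01 -1.882e-01  2.320e-02  4.000e-04]
 [ 5.048e-01 -1.800e-01  2.740e-02  1.000e-04]
 [ 5.756e-01 -2.133e-01  8.700e-03  1.000e-04]]
[[ 0.5566 -0.1483  0.04  ]
 [ 0.5161 -0.1389  0.04  ]
 [ 0.5552 -0.1893  0.032 ]
 [ 0.5055 -0.1805  0.032 ]
 [ 0.575  -0.2135  0.018 ]]
[[ 0.558  -0.1443  0.04  ]
 [ 0.5191 -0.1367  0.04  ]
 [ 0.5559 -0.188   0.032 ]
 [ 0.506  -0.18    0.032 ]
 [ 0.5761 -0.2125  0.018 ]]
[[0.5526, -0.1867, 0.032], [0.5938, 0.0521, 0.032]] -9.794522428045411 0.242340569361915
[[0.5084, -0.1797, 0.032], [0.5399, 0.0064, 0.032]] -9.597443122100117 0.18876466197915295
[[0.5761, -0.2125, 0.018], [0.6272, 0.0833, 0.018]] -9.801805586165102 0.30021340829570115
[[0.558, -0.1443, 0.04], [0.5879, 0.0299, 0.04]] -9.761770398914052 0.17674623580797902
[[0.5191, -0.1367, 0.04], [0.5493, 0.0402, 0.04]] -9.654357139507127 0.17952185619214145
```

Heights from the short wrist baseline are noisy. The top-view depth puts the rail about 21 mm above the board, which agrees with the text. The tail centre is about (0.5385, -0.1405), and the channel yaw is about -9.65°. I'll descend behind the tail.

```bash
python3 -m crank '[[[5,-1,-20,0,255],[5,-1,-30,0,255],[0,0,-40,0,255],[0,0,-35,0,255],[0,0,-20,0,255]]]'; python3 - <<'E'
from h import *
s=shot('wrist',3); print(s['p'])
t=shot('scene',3); save('sc3',cv2.resize(t['img'][120:270,190:330],None,fx=4,fy=4,interpolation=cv2.INTER_CUBIC))
E
```

```text
time: 2.25
tool_pos: [0.5296, -0.1732, 0.0544]
tcp_rot: [[0.986, -0.168, -0.004], [-0.168, -0.986, 0.001], [-0.004, -0.001, -1.0]]
force: [-0.5, 1.3, -0.6]
width: 0.001
[ 0.52960773 -0.17315403  0.05441437]
```

View pics/wrist_3.png

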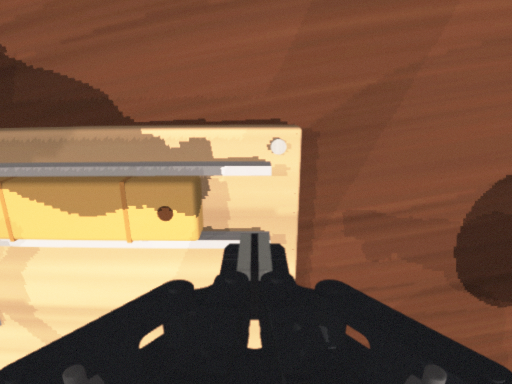

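View pics/sc3.png

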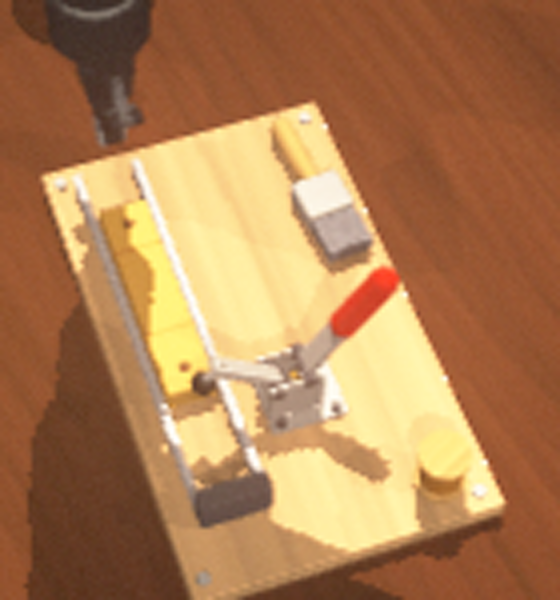

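```bash
python3 - <<'E'
from h import *
s=load('wrist',3); p=s['p']
for z in(p[2],.032,.018): print(z,proj(s,[[p[0],p[1],z]]))
a=[(270,171),(240,244),(270,175),(300,128),(203,178),(203,240)]
print(onplane(s,a[:1]+a[2:3],.032).round(4),onplane(s,[(268,240)],.032).round(4),onplane(s,a[3:4],.018).round(4),onplane(s,a[4:],.04).round(4))
t=load('scene',3); print((proj(t,[p])-[190,120])*4)
t=shot('top',3); print((proj(t,[p])))
E
```

```text
0.05441436822496796 [[252.35209103 227.25002564]]
0.032 [[252.57626645 213.04334136]]
0.018 [[252.69440576 205.56413982]]
[[ 0.5551 -0.1884  0.032 ]
 [ 0.5526 -0.188   0.032 ]] [[ 0.5092 -0.1799  0.032 ]] [[ 0.5761 -0.2116  0.018 ]] [[ 0.5595 -0.1485  0.04  ]
 [ 0.5199 -0.1398  0.04  ]]
[[105.29977998 157.33717213]]
[[317.22562434 188.22507456]]
```

```bash
python3 -m crank '[[[1,0,0,0,255],[1,0,-10,0,255],[0,0,-10,0,255],[0,0,-9,0,255],[0,0,0,0,255]]]'; python3 - <<'E'
from h import *
s=shot('wrist',4); p=s['p'];print(p,read_state()['force'],proj(s,[p]))
E
```

```text
time: 2.9
tool_pos: [0.5327, -0.1725, 0.0266]
tcp_rot: [[0.986, -0.166, -0.002], [-0.166, -0.986, 0.001], [-0.003, -0.001, -1.0]]
force: [-0.4, -0.2, -0.9]
width: 0.002
[ 0.5326625  -0.17250195  0.02664728] [-0.17726521 -0.79834258  0.21555847] [[252.35128962 227.24664978]]
```

View pics/wrist_4.png

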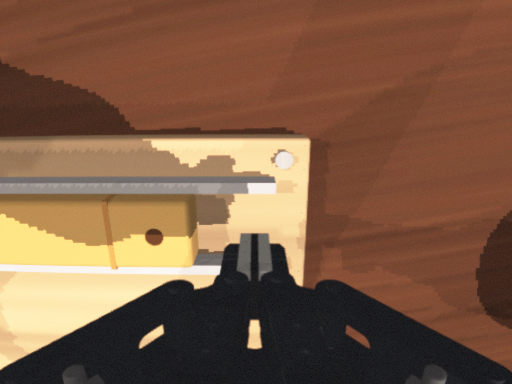

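```bash
python3 -m crank '[[[1,6,0,0,255],[1,6,0,0,255],[1,6,0,0,255],[1,6,0,0,255],[1,6,0,0,255]]]'; python3 -m crank '[[[1,6,0,0,255],[1,6,0,0,255],[1,6,0,0,255],[1,6,0,0,255],[1,6,0,0,255]]]';python3 - <<'E'
from h import *
s=shot('wrist',5); p=s['p'];print(p,read_state()['force'],read_state()['width'])
s=shot('scene',5); save('sc5',cv2.resize(s['img'][120:270,190:330],None,fx=4,fy=4,interpolation=cv2.INTER_CUBIC))
E
```

```text
time: 3.45
tool_pos: [0.5391, -0.1424, 0.0284]
tcp_rot: [[0.986, -0.166, 0.0], [-0.166, -0.986, -0.0], [0.0, 0.0, -1.0]]
force: [-0.7, -0.4, -0.2]
width: -0.003
time: 3.95
tool_pos: [0.544, -0.1126, 0.0282]
tcp_rot: [[0.986, -0.166, -0.0], [-0.166, -0.986, 0.0], [-0.0, -0.0, -1.0]]
force: [0.3, -0.6, -0.7]
width: -0.003
[ 0.54395245 -0.11262791  0.02815876] [-0.21100897  0.12516271  0.81793275] -0.001651389373365657
```

View pics/wrist_5.png

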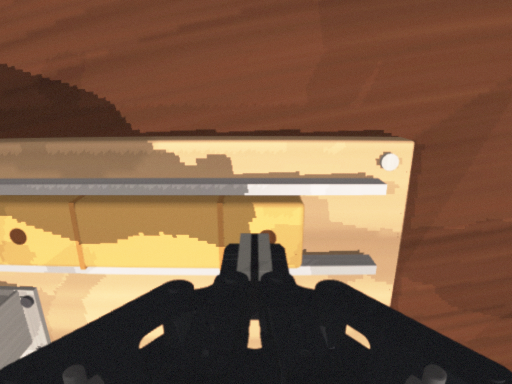

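View pics/sc5.png

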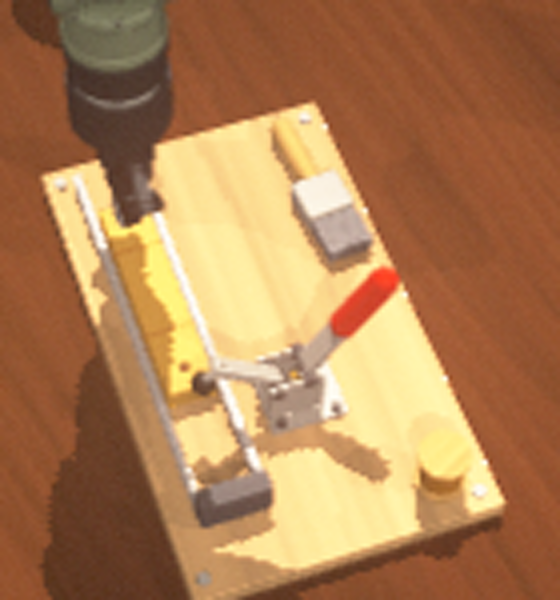

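```bash
python3 - <<'E'
from h import *
s=load('wrist',5); print(s['p'])
for n,uv in dict(fing=(246,240),fing2=(265,240),rail=(150,240),rail2=(285,220),fence=(330,188),board=(340,160),tailfloor=(330,225),bench=(200,60)).items():
    print(n,s['depth'][uv[1],uv[0]],bydepth(s,[uv]).round(4))
s=load('scene',5);p=load('wrist',5)['p'];print((proj(s,[p])-[190,120])*4)
for uv in [(125,215),(135,215),(160,250),(115,225)]:
    u=(uv[0]/4+190,uv[1]/4+120);print(uv,bydepth(s,[u]).round(4))
E
```

```text
[ 0.54395245 -0.11262791  0.02815876]
fing 0.14357424 [[ 0.5556 -0.112   0.0684]]
fing2 0.14271307 [[ 0.5546 -0.1204  0.0692]]
rail 0.17547712 [[ 0.5505 -0.057   0.0394]]
rail2 0.17217614 [[ 0.5499 -0.1314  0.0392]]
fence 0.1747915 [[ 0.5612 -0.1583  0.0317]]
board 0.1846099 [[ 0.5722 -0.1684  0.0176]]
tailfloor 0.1962656 [[ 0.533  -0.1587  0.0177]]
bench 0.18491243 [[ 6.403e-01 -9.810e-02  5.000e-04]]
[[124.81140171 237.52637791]]
(125, 215) [[ 0.5485 -0.098   0.0798]]
(135, 215) [[ 0.54   -0.0984  0.0736]]
(160, 250) [[ 0.5267 -0.0847  0.0344]]
(115, 225) [[ 0.5492 -0.1179  0.0424]]
```

```bash
python3 - <<'E'
from h import *
s=load('wrist',5); p=s['p'];R=s['R']
for z in(.028,.04,.055,.068):
  print(z,[proj(s,[p+R[:,0]*dx+[0,0,z-p[2]]]).round(0).tolist() for dx in(-.011,0,.011)])
for v in range(222,300,6): print(v,bydepth(s,[(247,v)]).round(4), bydepth(s,[(263,v)]).round(4))
E
```

```text
0.028 [[[252.0, 244.0]], [[252.0, 227.0]], [[252.0, 209.0]]]
0.04 [[[252.0, 254.0]], [[252.0, 236.0]], [[252.0, 217.0]]]
0.055 [[[252.0, 269.0]], [[252.0, 249.0]], [[252.0, 229.0]]]
0.068 [[[252.0, 283.0]], [[252.0, 262.0]], [[252.0, 240.0]]]
222 [[ 0.5521 -0.1112  0.0389]] [[ 0.5512 -0.1197  0.0403]]
228 [[ 0.549  -0.1106  0.0398]] [[ 0.5475 -0.1191  0.0397]]
234 [[ 0.5555 -0.1123  0.0618]] [[ 0.5546 -0.1196  0.0626]]
240 [[ 0.5557 -0.1125  0.0688]] [[ 0.554  -0.1194  0.0677]]
246 [[ 0.5557 -0.1126  0.0747]] [[ 0.5544 -0.1193  0.0743]]
252 [[ 0.5554 -0.1127  0.0795]] [[ 0.5549 -0.1192  0.0806]]
258 [[ 0.5553 -0.1127  0.0843]] [[ 0.5541 -0.119   0.084 ]]
264 [[ 0.5555 -0.1129  0.0894]] [[ 0.5538 -0.1188  0.0883]]
270 [[ 0.5558 -0.113   0.0943]] [[ 0.5543 -0.1188  0.0934]]
276 [[ 0.5563 -0.1132  0.0993]] [[ 0.5556 -0.1188  0.0996]]
282 [[ 0.5568 -0.1134  0.1039]] [[ 0.5549 -0.1187  0.1023]]
288 [[ 0.5562 -0.1134  0.1065]] [[ 0.5557 -0.1187  0.1071]]
294 [[ 0.5546 -0.1131  0.1075]] [[ 0.5551 -0.1185  0.1095]]
```

The fingers passed above the rail with no contact force, and the rail did not move: its tail is still at column 303, 82 px from the fence end. Wrist depth puts the visible tips at z≈0.060 while the reported TCP is at 0.028. The scene view agrees that the tips sit about 20–30 mm above the reported TCP. I'll back off and find the real tip height before descending further.

```bash
python3 -m crank '[[[0,0,4,0,255],[-2,-15,0,0,255],[-3,-20,0,0,255],[-3,-18,0,0,255],[-2,-7,0,0,255]]]'; python3 - <<'E'
from h import *
s=shot('wrist',6);p=s['p'];R=s['R'];print(p, read_state()['width'])
# finger tip depth points in tool frame
pts=[(u,v) for v in range(228,246,2) for u in (240,247,263,270)]
W=bydepth(s,pts);L=(W-p)@R
for a,l in zip(pts,L): print(a,(l*1000).round(1))
t=shot('scene',6);save('sc6',cv2.resize(t['img'][60:210,170:310],None,fx=4,fy=4,interpolation=cv2.INTER_CUBIC));print((proj(t,[p,p+[0,0,.032]])-[170,60])*4)
t=shot('top',6);save('tp6',cv2.resize(t['img'][130:260,250:370],None,fx=4,fy=4,interpolation=cv2.INTER_CUBIC));
E
```

```text
time: 4.55
tool_pos: [0.5339, -0.176, 0.0324]
tcp_rot: [[0.986, -0.169, 0.001], [-0.169, -0.986, -0.001], [0.001, 0.001, -1.0]]
force: [0.3, 0.5, 1.2]
width: -0.0
[ 0.53388393 -0.17598839  0.03243996] -0.0028844665833891434
(240, 228) [-7.1 -7.8 15.2]
(247, 228) [-6.9 -3.4 14.7]
(263, 228) [-6.8  6.5 14.4]
(270, 228) [-7.  10.9 14.9]
(240, 230) [-8.6 -7.9 15.4]
(247, 230) [-8.3 -3.4 14.6]
(263, 230) [-8.5  6.6 15.3]
(270, 230) [-8.7 11.  15.6]
(240, 232) [-9.3 -7.8 14. ]
(247, 232) [-9.8 -3.5 15.1]
(263, 232) [-9.9  6.6 15.3]
(270, 232) [-9.4 10.9 14.3]
(240, 234) [-11.5  -7.9  15.6]
(247, 234) [ 11.3  -2.3 -33.6]
(263, 234) [ 11.6   5.1 -34.3]
(270, 234) [-10.6  10.9  13.8]
(240, 236) [-12.1  -7.8  14.1]
(247, 236) [ 11.6  -2.2 -36.6]
(263, 236) [ 11.7   5.1 -36.6]
(270, 236) [-12.3  11.   14.6]
(240, 238) [ 11.3  -5.3 -37.9]
(247, 238) [ 11.   -2.2 -37.5]
(263, 238) [ 11.5   5.  -38.4]
(270, 238) [-13.9  11.   14.9]
(240, 240) [ 11.2  -5.3 -39.9]
(247, 240) [ 11.2  -2.1 -39.8]
(263, 240) [ 11.2   5.  -39.8]
(270, 240) [-15.4  11.1  15.3]
(240, 242) [ 11.6  -5.1 -42.6]
(247, 242) [ 11.4  -2.1 -42.3]
(263, 242) [ 11.    5.  -41.5]
(270, 242) [-16.8  11.1  15.3]
(240, 244) [ 11.3  -5.1 -43.9]
(247, 244) [ 11.1  -2.1 -43.6]
(263, 244) [ 10.9   4.9 -43.1]
(270, 244) [  7.7   8.3 -36.7]
[[180.52424673 413.41229989]
 [178.21068355 389.20369959]]
```

View pics/sc6.png

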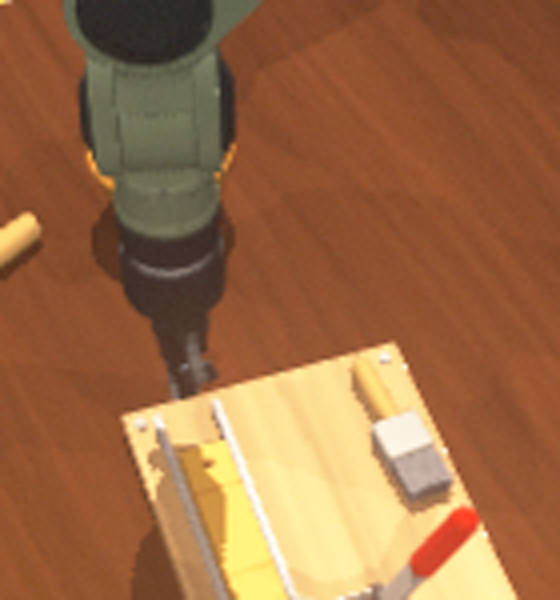

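The scene view shows the tip at zoom (183,395). That is about 18 zoom px above the reported TCP's projection at (181,413), so the real tip is about 24–33 mm above the reported TCP. I'll descend to TCP z≈0.000, which puts the tip at about 0.024–0.033, and watch the force.

```bash
python3 -m crank '[[[0,0,-6,0,255],[0,0,-6,0,255],[0,0,-6,0,255],[0,0,-4,0,255],[0,0,0,0,255]]]';  python3 -m crank '[[[0,0,-2,0,255],[0,0,-2,0,255],[0,0,-2,0,255],[0,0,-2,0,255],[0,0,0,0,255]]]'; python3 - <<'E'
from h import *
s=shot('wrist',7);print(s['p'],read_state()['force'])
t=shot('scene',7);save('sc7',cv2.resize(t['img'][100:200,190:300],None,fx=5,fy=5,interpolation=cv2.INTER_CUBIC))
E
```

```text
time: 5.2
tool_pos: [0.5332, -0.1725, 0.0092]
tcp_rot: [[0.986, -0.166, -0.002], [-0.166, -0.986, 0.001], [-0.002, -0.0, -1.0]]
force: [-0.2, -0.1, -0.4]
width: 0.004
time: 5.7
tool_pos: [0.5337, -0.1731, 0.0019]
tcp_rot: [[0.986, -0.166, -0.0], [-0.166, -0.986, 0.0], [-0.0, -0.0, -1.0]]
force: [0.0, -0.0, -0.3]
width: -0.002
[ 0.5336873  -0.17305919  0.00192078] [-0.02060204  0.35204107 -0.27580903]
```

View pics/wrist_7.png

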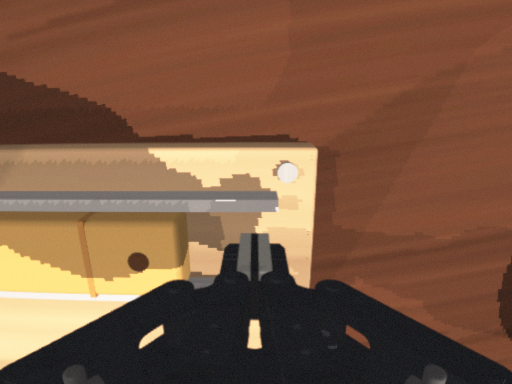

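View pics/sc7.png

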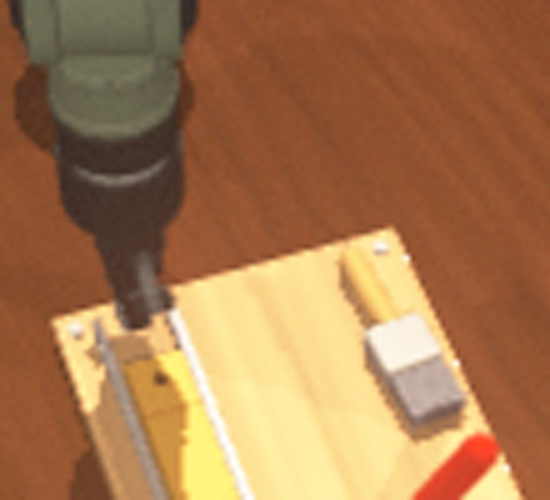

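```bash
python3 - <<'E'
from h import *
s=load('wrist',7);p=s['p'];R=s['R']
for uv in [(247,234),(247,238),(229,248),(229,260),(224,276),(222,285),(180,285),(150,297),(100,315),(30,352)]: 
    W=bydepth(s,[uv])[0]; print(uv,W.round(4),((W-p)@R*1000).round(1))
E
python3 -m crank '[[[0,0,-2,0,255],[0,0,-1,0,255],[0,0,-1,0,255],[0,0,-1,0,255],[0,0,0,0,255]]]'
```

```text
(247, 234) [ 0.5457 -0.1728  0.0368] [ 11.8  -2.2 -34.8]
(247, 238) [ 0.5452 -0.1728  0.0399] [ 11.3  -2.2 -38. ]
(229, 248) [ 0.5431 -0.1644  0.043 ] [  7.9 -10.2 -41.1]
(229, 260) [ 0.5426 -0.165   0.0529] [  7.4  -9.4 -51. ]
(224, 276) [ 0.5474 -0.1657  0.0731] [ 12.3  -9.6 -71.2]
(222, 285) [ 0.5472 -0.1654  0.0783] [ 12.   -9.8 -76.3]
(180, 285) [ 0.5506 -0.1519  0.0801] [ 13.1 -23.7 -78.2]
(150, 297) [ 0.551  -0.1433  0.0854] [ 12.  -32.3 -83.5]
(100, 315) [ 0.4997 -0.0767  0.0178] [-49.5 -89.4 -15.8]
(30, 352) [ 0.478  -0.0207  0.0177] [ -80.2 -141.   -15.7]
time: 6.3
tool_pos: [0.5338, -0.1731, -0.003]
tcp_rot: [[0.986, -0.166, -0.0], [-0.166, -0.986, 0.0], [-0.0, -0.0, -1.0]]
force: [-0.2, 0.6, -0.8]
width: -0.001
```

```bash
python3 -m crank '[[[0,0,-1,0,255],[0,0,-1,0,255],[0,0,-1,0,255],[0,0,-1,0,255],[0,0,0,0,255]]]'
python3 -m crank '[[[0.7,4,0,0,255],[0.7,4,0,0,255],[0.7,4,0,0,255],[0.7,4,0,0,255],[0.7,4,0,0,255]]]'
python3 -m crank '[[[0.8,4,0,0,255],[0.7,4,0,0,255],[0.7,4,0,0,255],[0.7,4,0,0,255],[0.7,4,0,0,255]]]'
python3 - <<'E'
from h import *
s=shot('wrist',8)
E
```

```text
time: 6.8
tool_pos: [0.5337, -0.173, -0.007]
tcp_rot: [[0.986, -0.166, -0.0], [-0.166, -0.986, 0.0], [-0.0, -0.0, -1.0]]
force: [-0.7, -0.2, 0.1]
width: 0.001
time: 7.3
tool_pos: [0.5375, -0.1526, -0.0068]
tcp_rot: [[0.986, -0.166, 0.0], [-0.166, -0.986, -0.0], [0.0, 0.0, -1.0]]
force: [-0.3, 0.1, -0.2]
width: -0.003
time: 7.8
tool_pos: [0.5411, -0.1329, -0.0068]
tcp_rot: [[0.986, -0.166, -0.0], [-0.166, -0.986, -0.0], [0.0, 0.0, -1.0]]
force: [0.2, -0.3, -0.6]
width: 0.003
```

View pics/wrist_8.png

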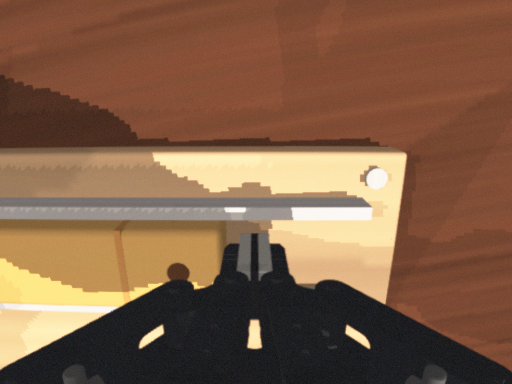

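Contact is made. The tail is now at column 227 against the finger, and the gap to the fence end has grown, so the rail is sliding. I'll continue.

```bash

python3 -m crank '[[[1,5,0,0,255],[0.8,5,0,0,255],[0.8,5,0,0,255],[0.8,5,0,0,255],[0.8,5,0,0,255]]]'
python3 -m crank '[[[0.9,5,0,0,255],[0.8,5,0,0,255],[0.8,5,0,0,255],[0.8,5,0,0,255],[0.8,5,0,0,255]]]'
python3 - <<'E'
from h import *
s=shot('wrist',9)
t=shot('scene',9);save('sc9',cv2.resize(t['img'][135:285,190:330],None,fx=4,fy=4,interpolation=cv2.INTER_CUBIC))
t=shot('top',9);save('tp9',cv2.resize(t['img'][130:260,170:345],None,fx=4.5,fy=4.5,interpolation=cv2.INTER_CUBIC))
E
```

```text
time: 8.35
tool_pos: [0.5452, -0.1076, -0.0068]
tcp_rot: [[0.986, -0.166, -0.0], [-0.166, -0.986, 0.0], [-0.0, -0.0, -1.0]]
force: [-0.7, -0.7, -0.1]
width: 0.001
time: 8.85
tool_pos: [0.5493, -0.0827, -0.0068]
tcp_rot: [[0.986, -0.166, -0.0], [-0.166, -0.986, -0.0], [-0.0, 0.0, -1.0]]
force: [-0.2, -1.1, -0.4]
width: -0.003
```

View pics/sc9.png

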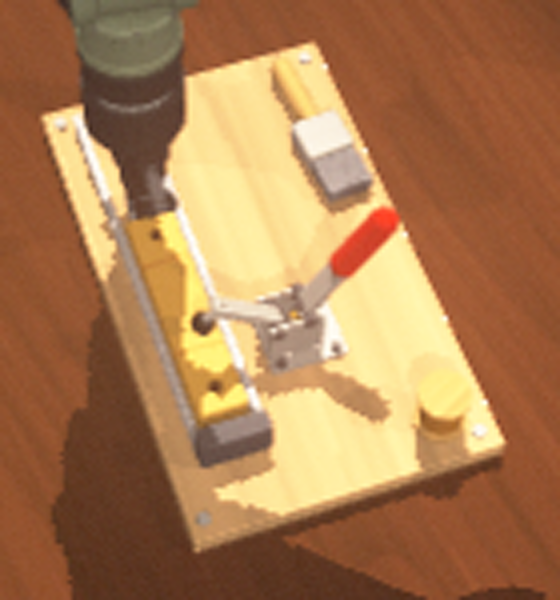

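View pics/tp9.png

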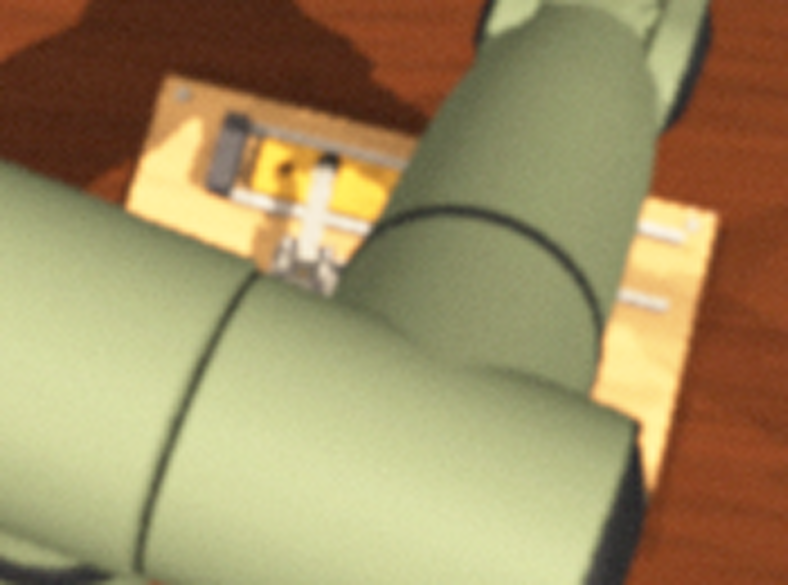

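The head, at top-zoom x≈257, is now about 12–17 mm short of the stop at x≈240. I'll use slow steps until the force rises.

```bash

python3 -m crank '[[[0.4,2,0,0,255],[0.4,2,0,0,255],[0.3,2,0,0,255],[0.3,2,0,0,255],[0.3,2,0,0,255]]]'
python3 -m crank '[[[0.2,1,0,0,255],[0.2,1,0,0,255],[0.2,1,0,0,255],[0.1,1,0,0,255],[0.2,1,0,0,255]]]'
```

```text
time: 9.5
tool_pos: [0.551, -0.073, -0.0068]
tcp_rot: [[0.986, -0.167, -0.0], [-0.167, -0.986, -0.0], [-0.0, 0.0, -1.0]]
force: [-0.2, -0.7, -0.1]
width: 0.002
time: 10.0
tool_pos: [0.5516, -0.0694, -0.0068]
tcp_rot: [[0.986, -0.167, -0.001], [-0.167, -0.986, -0.003], [-0.0, 0.003, -1.0]]
force: [-1.6, -6.7, 0.8]
width: -0.002
```

```bash

python3 -m crank '[[[0.2,1,0,0,255],[0,0.5,0,0,255],[0,0,0,0,255],[0,0,0,0,255],[0,0,0,0,255]]]'
python3 - <<'E'
from h import *
t=shot('scene',10);save('sc10',cv2.resize(t['img'][170:260,210:290],None,fx=6.5,fy=6.5,interpolation=cv2.INTER_CUBIC))
t=shot('top',10);save('tp10',cv2.resize(t['img'][145:200,205:290],None,fx=8,fy=8,interpolation=cv2.INTER_CUBIC))
E
```

```text
time: 10.5
tool_pos: [0.5516, -0.0694, -0.0068]
tcp_rot: [[0.986, -0.168, -0.001], [-0.168, -0.986, -0.006], [-0.0, 0.006, -1.0]]
force: [-1.9, -8.9, -0.4]
width: 0.0
```

View pics/sc10.png

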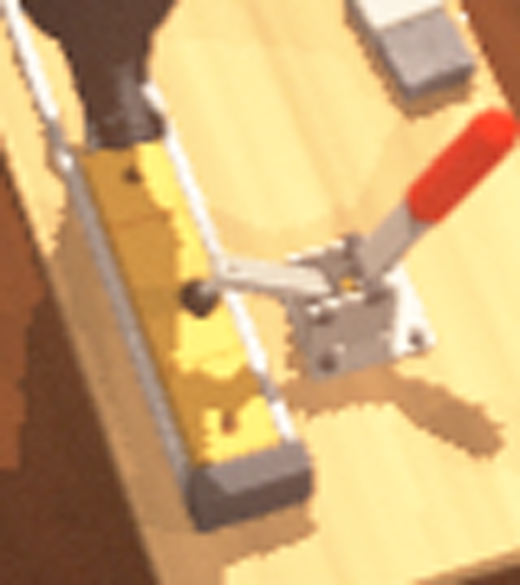

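View pics/tp10.png

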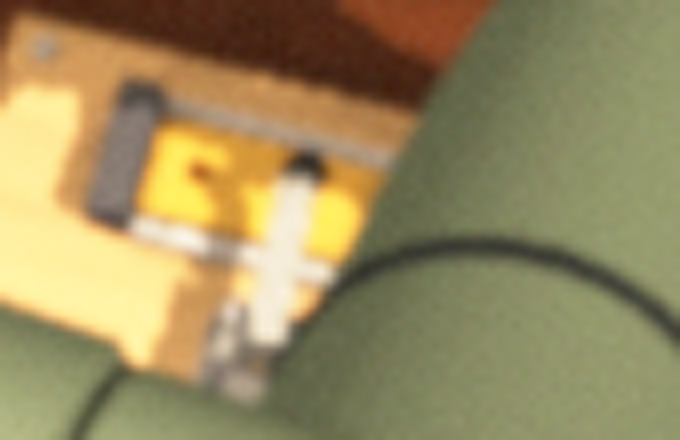

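The rail is home. Force rose to 8.9 N, the TCP no longer advances, and both views show no gap at the stop. I'll retract and rise, then measure the lever from the initial top and scene pictures.

```bash

python3 -m crank '[[[-1,-5,0,0,255],[-2,-10,0,0,255],[0,0,25,0,255],[0,0,40,0,255],[0,0,40,0,255]]]'
python3 -m crank '[[[0,0,40,0,255],[0,0,40,0,255],[0,0,20,0,255],[0,0,0,0,255],[0,0,0,0,255]]]'
python3 - <<'E'
from h import *
P={}
for c in('top','scene'):
    s=load(c,0); hsv=cv2.cvtColor(s['img'],cv2.COLOR_RGB2HSV); m=cv2.inRange(hsv,(0,190,120),(5,255,255))|cv2.inRange(hsv,(174,190,120),(180,255,255))
    n,lab,st,ce=cv2.connectedComponentsWithStats(m)
    for i in range(1,n):
        if st[i,4]>25: print(c,i,st[i],ce[i])
    if c=='top': sel=[i for i in range(1,n) if abs(ce[i]-[231,202]).max()<12 and st[i,4]>25]
    else: sel=[i for i in range(1,n) if abs(ce[i]-[282,196]).max()<15 and st[i,4]>25]
    ys,xs=np.where(lab==sel[0]); q=np.c_[xs,ys].astype(float); m0=q.mean(0); d=np.linalg.svd(q-m0,full_matrices=False)[2][0]
    t=(q-m0)@d; e=[m0+d*t.min(),m0+d*t.max()]; P[c]=[m0]+e; print(c,np.round(P[c],1))
E
```

```text
time: 11.1
tool_pos: [0.5482, -0.0816, 0.0988]
tcp_rot: [[0.986, -0.167, -0.002], [-0.167, -0.986, 0.001], [-0.002, -0.001, -1.0]]
force: [1.0, -0.0, -0.6]
width: -0.0
time: 11.6
tool_pos: [0.549, -0.0817, 0.198]
tcp_rot: [[0.986, -0.167, 0.001], [-0.167, -0.986, 0.0], [0.0, -0.0, -1.0]]
force: [0.3, -0.0, -0.5]
width: 0.0
top 1 [ 36  98  28  18 101] [ 48.9009901  106.30693069]
top 2 [227 196   9  12  65] [231.12307692 201.8       ]
top [[231.1 201.8]
 [233.8 196.4]
 [228.4 207.2]]
scene 1 [273 187  17  17 130] [281.03846154 194.80769231]
scene [[281.  194.8]
 [288.2 187.2]
 [274.1 202.1]]
```

```bash

python3 - <<'E'
from h import *
t=load('top',0);s=load('scene',0)
# order: mean, upper end, lower end
T=tri(t,[(231.1,201.8),(228.4,207.2),(233.8,196.4)],s,[(281,194.8),(288.2,187.2),(274.1,202.1)]);print(T.round(4))
th=np.radians(-9.65);R=np.array([[np.cos(th),-np.sin(th)],[np.sin(th),np.cos(th)]])
# origin: fence-end mid is jig (.07,-.18) = (.5305,-.184)
a0=np.array([.5305,-.184])-R@[.07,-.18]; print('origin',a0)
print('J',((T[:,:2]-a0)@R).round(4))
p=read_state()['tool_pos'];print('tcpJ',(p[:2]-a0)@R)
# wrist2: lever in image zoom grip end centre etc
w=load('wrist',2)
print('foot J',((onplane(w,[(18/1.5,250/1.5)],.1)[:,:2]-a0)@R).round(4))
pl=onplane(w,[(x/1.5,y/1.5) for x,y in[(117,291),(129,361)]],.022);print('plate',((pl[:,:2]-a0)@R).round(4))
s=shot('wrist',11);t=shot('top',11);u=shot('scene',11);save('sc11',cv2.resize(u['img'][135:285,190:330],None,fx=4,fy=4,interpolation=cv2.INTER_CUBIC))
E
```

```text
[[0.4481 0.0801 0.13   0.004 ]
 [0.4277 0.0835 0.1581 0.0019]
 [0.4688 0.0767 0.1027 0.0069]]
origin [0.49166373 0.00518706]
J [[-0.0555  0.0666]
 [-0.0762  0.0665]
 [-0.0346  0.0667]]
tcpJ [ 0.07113786 -0.07607174]
foot J [[0.0727 0.0492]]
plate [[ 0.0221  0.0361]
 [-0.0376  0.0358]]
```

View pics/wrist_11.png

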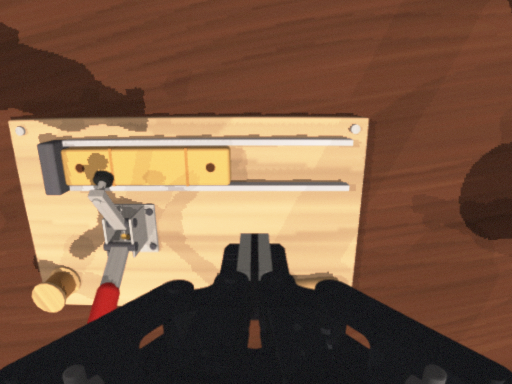

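View pics/sc11.png

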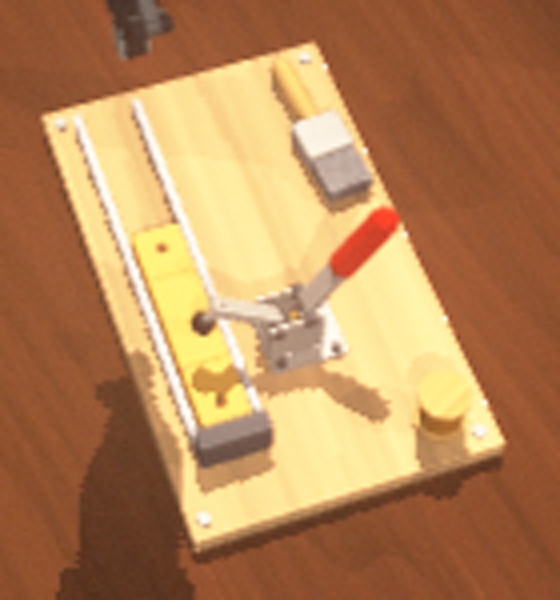

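The rail stays home with the arm clear: the head meets the dark stop at wrist (63,168), with no gap in the scene view. The lever end is at jig (-0.076, 0.066, z 0.158), matching the pivot and angle model. The real tips are about 33 mm above the reported TCP. I'll move to the robot side of the lever.

```bash

python3 -m crank '[[[-25,24,0,0,255],[-35,34,0,0,255],[-35,34,0,0,255],[-35,34,0,0,255],[-35,34,0,0,255]]]'
python3 -m crank '[[[-15,13,0,0,255],[0,0,-15,0,255],[0,0,-20,0,255],[0,0,0,0,255],[0,0,0,0,255]]]'
python3 - <<'E'
from h import *
s=shot('wrist',12);print(s['p'])
save('w12',s['img'])
t=shot('scene',12);save('sc12',cv2.resize(t['img'][135:285,190:330],None,fx=4,fy=4,interpolation=cv2.INTER_CUBIC))
E
```

```text
time: 12.25
tool_pos: [0.3761, 0.0399, 0.1968]
tcp_rot: [[0.993, -0.119, 0.001], [-0.119, -0.992, 0.034], [-0.003, -0.034, -0.999]]
force: [-0.1, -0.6, 0.4]
width: 0.002
time: 12.75
tool_pos: [0.362, 0.0451, 0.1627]
tcp_rot: [[0.993, -0.114, 0.002], [-0.114, -0.993, 0.039], [-0.003, -0.039, -0.999]]
force: [0.4, -1.0, 0.5]
width: 0.001
[0.36200736 0.04511299 0.16274065]
```

View pics/wrist_12.png

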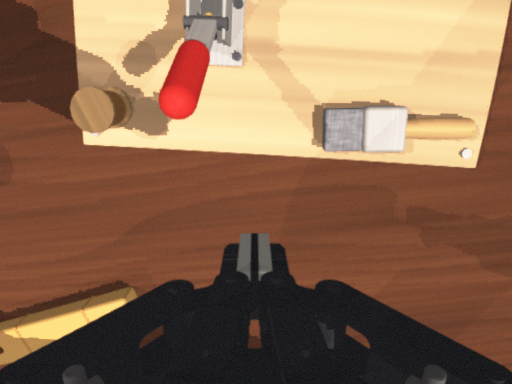

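View pics/sc12.png

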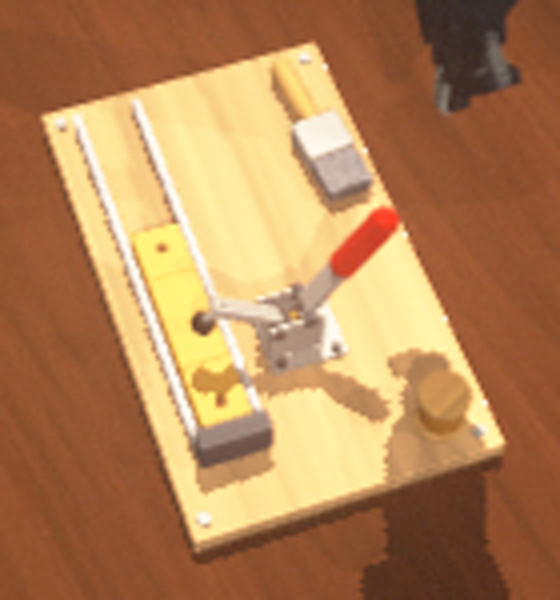

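```bash
python3 -m crank '[[[0,0,0,0,255],[0,0,0,0,255],[0,0,0,0,255],[0,0,0,0,255],[0,0,0,0,255]]]'; python3 -c "
from h import *
s=read_state();print(s['joint_pos'].round(1),s['tool_pos'])"
```

```text
time: 13.35
tool_pos: [0.3629, 0.045, 0.1633]
tcp_rot: [[0.993, -0.114, 0.004], [-0.114, -0.993, 0.038], [-0.0, -0.038, -0.999]]
force: [0.5, 0.4, 0.6]
width: 0.001
[ -6.6   0.7 -39.4  49.9   2.2 179.9] [0.36289428 0.04501432 0.16328978]
```

Joint 6 is at its +180° limit at this yaw, so the tool tilted slightly and stopped short. A quarter turn to yaw ≈ +80°, with the jaw axis along the push, frees it. I'll turn in place; the tips are well above the lever.

```bash
python3 -m crank '[[[0,0,0,0.14,255],[0,0,0,0.14,255],[0,0,0,0.14,255],[0,0,0,0.14,255],[0,0,0,0.14,255]]]'; python3 -m crank '[[[0,0,0,0.14,255],[0,0,0,0.14,255],[0,0,0,0.14,255],[0,0,0,0.14,255],[0,0,0,0.14,255]]]'; python3 -m crank '[[[0,0,0,0.14,255],[0,0,0,0,255],[0,0,0,0,255],[0,0,0,0,255],[0,0,0,0,255]]]'; python3 -c "
from h import *
s=read_state();print(s['joint_pos'].round(1),s['tool_pos'],np.degrees(np.arctan2(s['tcp_rot'][1,0],s['tcp_rot'][0,0])))"
```

```text
time: 13.85
tool_pos: [0.3628, 0.045, 0.1632]
tcp_rot: [[0.83, 0.557, -0.022], [0.558, -0.829, 0.032], [-0.0, -0.039, -0.999]]
force: [-0.6, -0.3, -0.1]
width: -0.002
time: 14.35
tool_pos: [0.3629, 0.045, 0.1632]
tcp_rot: [[0.276, 0.961, -0.037], [0.961, -0.275, 0.01], [-0.0, -0.039, -0.999]]
force: [-0.9, -0.5, -0.3]
width: 0.001
time: 14.85
tool_pos: [0.3628, 0.045, 0.1632]
tcp_rot: [[0.146, 0.989, -0.038], [0.989, -0.146, 0.005], [-0.0, -0.038, -0.999]]
force: [0.4, -0.2, -0.4]
width: -0.0
[ -4.7   2.8 -37.2  52.2   0.1  93.7] [0.36284926 0.0449593  0.16322467] 81.61779700401607
```

```bash
python3 -m crank '[[[5,15,0,0,255],[5,15,0,0,255],[3,15,0,0,255],[0,0,-10,0,255],[0,0,-15,0,255]]]'; python3 -m crank '[[[0,0,-15,0,255],[0,0,-15,0,255],[0,0,-10,0,255],[0,0,0,0,255],[0,0,0,0,255]]]'; python3 - <<'E'
from h import *
s=shot('wrist',13);print(s['p'],read_state()['joint_pos'].round(1))
t=shot('scene',13);save('sc13',cv2.resize(t['img'][135:285,190:330],None,fx=4,fy=4,interpolation=cv2.INTER_CUBIC))
E
```

```text
time: 15.35
tool_pos: [0.3764, 0.09, 0.138]
tcp_rot: [[0.144, 0.989, -0.037], [0.99, -0.144, 0.005], [-0.0, -0.037, -0.999]]
force: [0.3, -0.6, 0.4]
width: -0.005
time: 15.85
tool_pos: [0.3757, 0.0898, 0.0982]
tcp_rot: [[0.145, 0.989, -0.039], [0.989, -0.145, 0.005], [-0.0, -0.039, -0.999]]
force: [-0.5, 0.9, 0.5]
width: 0.001
[0.37571161 0.08976571 0.09819268] [  2.1   9.7 -40.3  42.1   0.4 100.4]
```

View pics/wrist_13.png

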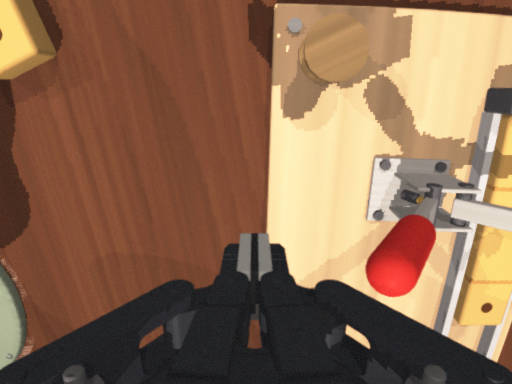

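View pics/sc13.png

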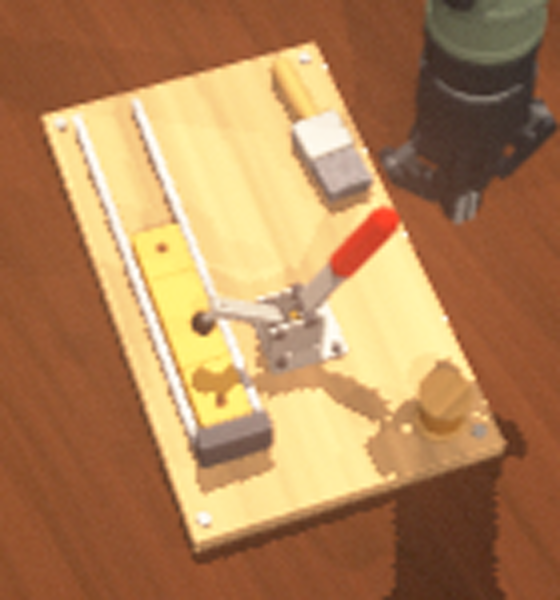

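```bash
python3 - <<'E'
from h import *
s=load('wrist',13);p=s['p'];R=s['R']
uv=[(u,v) for v in range(225,384,3) for u in range(0,512,3)]
W=bydepth(s,uv);L=(W-p)@R*1000
d=np.array([s['depth'][v,u] for u,v in uv])
m=(d>0)&(d<.16)&(L[:,2]<-20)&(W[:,2]>.12)
r=np.array([s['img'][v,u] for u,v in uv]).astype(int); m&=~(r[:,0]>r[:,1]+60)
for a,b in [(-90,-60),(-60,-45),(-45,-30),(-30,-20),(-20,-12),(-12,-6),(-6,0),(0,6),(6,12),(12,20),(20,30),(30,45),(45,60),(60,90)]:
    k=m&(L[:,1]>=a)&(L[:,1]<b)
    if k.any():
        i=np.where(k)[0][np.argmax(L[k,2])]; print((a,b),'lowest',L[i].round(1),uv[i])
# lever in image: red mask depth
hsv=cv2.cvtColor(s['img'],cv2.COLOR_RGB2HSV);mm=cv2.inRange(hsv,(0,190,60),(6,255,255))
ys,xs=np.where((mm>0)&(s['depth']>0)); q=bydepth(s,list(zip(xs,ys))); l=(q-p)@R*1000
print('lever red tool y,x range',l.min(0),l.max(0)); i=np.argmax(q[:,2]);print('top pt',q[i],l[i])
th=np.radians(-9.65);Rj=np.array([[np.cos(th),-np.sin(th)],[np.sin(th),np.cos(th)]]);a0=np.array([.49166,.00519])
J=(q[:,:2]-a0)@Rj; print('J min/max',J.min(0),J.max(0),'z',q[:,2].min(),q[:,2].max()); print('tcpJ',(p[:2]-a0)@Rj)
E
```

```text
(-90, -60) lowest [  10.8  -60.1 -113.3] (6, 366)
(-60, -45) lowest [ 10.8 -45.8 -94.3] (96, 318)
(-45, -30) lowest [ 11.3 -30.7 -77.5] (162, 285)
(-30, -20) lowest [ 10.4 -24.7 -72.4] (183, 279)
(-20, -12) lowest [  5.8 -12.7 -40.7] (225, 249)
(-12, -6) lowest [  5.6  -9.1 -34.2] (234, 243)
(-6, 0) lowest [  9.4  -4.9 -32.4] (243, 234)
(0, 6) lowest [  9.8   2.1 -33.4] (258, 234)
(6, 12) lowest [ 10.1   6.3 -34. ] (267, 234)
(12, 20) lowest [  5.8  13.  -37.7] (282, 246)
(20, 30) lowest [  6.7  20.9 -72.3] (312, 288)
(30, 45) lowest [ 11.3  30.3 -75.7] (342, 282)
(45, 60) lowest [  3.7  51.7 -42.8] (369, 255)
(60, 90) lowest [  10.1   60.9 -111.7] (498, 363)
lever red tool y,x range [ -8.07214134  48.68285349 -61.14817238] [11.10673638 95.42469576 -8.06556454]
top pt [0.43311105 0.08005402 0.15711753] [ -1.31562249  55.85983351 -61.14817238]
J min/max [-0.07789335  0.0572676 ] [-0.03255662  0.07651182] z 0.10285463909026205 0.15711753279229285
tcpJ [-0.12848509  0.06394265]
```

The lever's red surface lies at jig y 0.057–0.077 with its centre near 0.067. The finger is at 0.064, so I'll shift it 2 mm. The gripper linkage starts 72 mm above the TCP, so I'll raise the TCP from 0.098 to about 0.108 as the lever comes upright.

```bash
python3 -m crank '[[[5,1,0,0,255],[5,0,0,0,255],[6,-1,0,0,255],[6,-1,0,0,255],[6,-1,0,0,255]]]'; python3 -m crank '[[[6,-1,0,0,255],[6,-1,1,0,255],[6,-1,1,0,255],[6,-1,1,0,255],[6,-1,1,0,255]]]';  python3 - <<'E'
from h import *
s=shot('wrist',14);print(s['p'],read_state()['force'])
t=shot('scene',14);save('sc14',cv2.resize(t['img'][135:285,190:330],None,fx=4,fy=4,interpolation=cv2.INTER_CUBIC))
E
```

```text
time: 16.45
tool_pos: [0.4046, 0.0879, 0.0983]
tcp_rot: [[0.144, 0.989, -0.038], [0.99, -0.144, 0.005], [-0.0, -0.038, -0.999]]
force: [-0.1, 0.9, -0.8]
width: -0.001
time: 16.95
tool_pos: [0.4262, 0.084, 0.1013]
tcp_rot: [[0.143, 0.988, -0.052], [0.99, -0.143, 0.007], [-0.0, -0.052, -0.999]]
force: [-12.3, 1.7, 9.9]
width: -0.003
[0.42618208 0.08400437 0.1013295 ] [-5.68818903  0.02807226  2.28722262]
```

View pics/wrist_14.png

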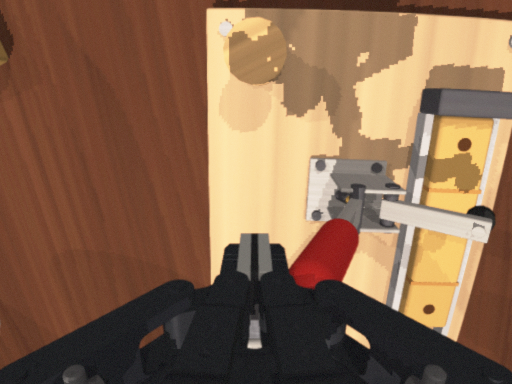

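View pics/sc14.png

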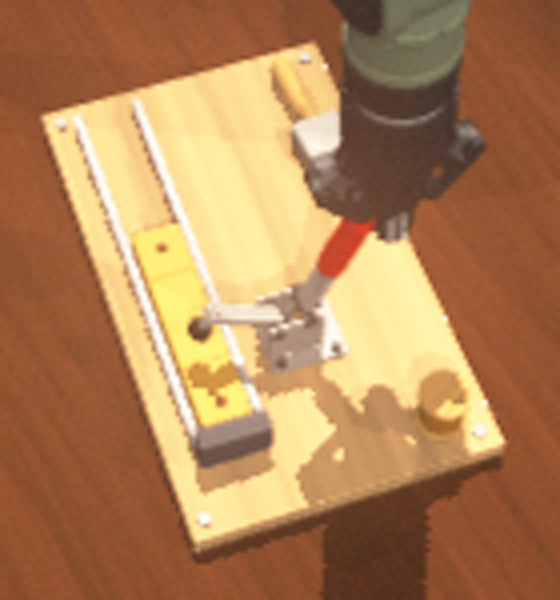

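```bash
python3 -m crank '[[[2,0,2,0,255],[3,-0.5,2,0,255],[4,-0.7,1,0,255],[4,-0.7,1,0,255],[4,-0.7,1,0,255]]]'; python3 - <<'E'
from h import *
s=shot('wrist',15);print(s['p'],read_state()['force'])
E
```

```text
time: 17.55
tool_pos: [0.4493, 0.0805, 0.1091]
tcp_rot: [[0.144, 0.989, -0.042], [0.99, -0.144, 0.006], [-0.0, -0.042, -0.999]]
force: [-3.7, 1.1, 4.2]
width: -0.003
[0.44929982 0.0804902  0.10911102] [-3.35909014 -0.44902404  2.51060945]
```

View pics/wrist_15.png

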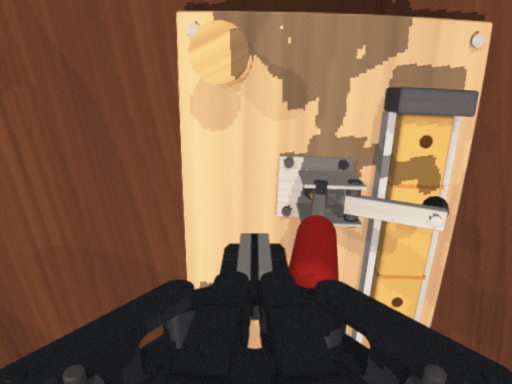

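The lever has come nearly upright, with its grip at (316,250) and the arm lowering over the rail. Force is about 4 N. I'll continue past the dead point.

```bash
python3 -m crank '[[[4,-0.7,1,0,255],[4,-0.7,0,0,255],[4,-0.7,0,0,255],[4,-0.7,0,0,255],[4,-0.7,0,0,255]]]'; python3 - <<'E'
from h import *
s=shot('wrist',16);print(s['p'],read_state()['force'])
E
```

```text
time: 18.1
tool_pos: [0.4717, 0.0768, 0.1102]
tcp_rot: [[0.144, 0.989, -0.037], [0.99, -0.144, 0.005], [-0.0, -0.038, -0.999]]
force: [-1.9, 1.0, 1.5]
width: 0.001
[0.47173773 0.07681638 0.11024557] [0.7872166  0.90709067 1.11229016]
```

View pics/wrist_16.png

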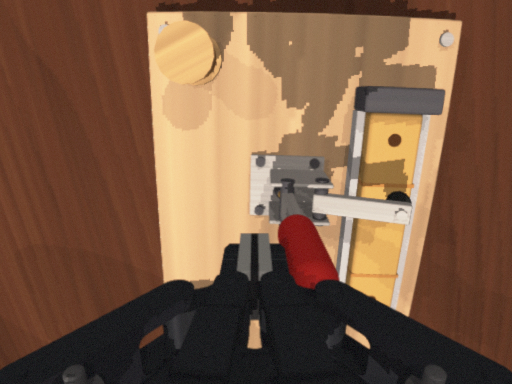

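```bash
python3 -m crank '[[[4,-0.7,0,0,255],[4,-0.7,0,0,255],[4,-0.7,0,0,255],[2,0,0,0,255],[0,0,0,0,255]]]'; python3 - <<'E'
from h import *
s=shot('wrist',17);print(s['p'],read_state()['force'])
t=shot('scene',17);save('sc17',cv2.resize(t['img'][135:285,190:330],None,fx=4,fy=4,interpolation=cv2.INTER_CUBIC))
E
```

```text
time: 18.65
tool_pos: [0.4854, 0.0747, 0.1102]
tcp_rot: [[0.145, 0.989, -0.038], [0.989, -0.145, 0.005], [-0.0, -0.038, -0.999]]
force: [0.0, 0.6, -0.5]
width: 0.004
[0.48541077 0.0746872  0.11020253] [-0.45314393 -1.35857609  0.8518831 ]
```

View pics/wrist_17.png

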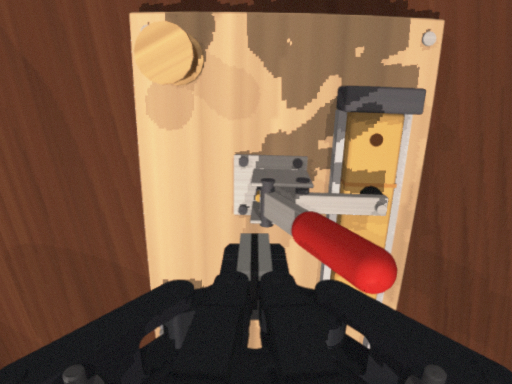

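View pics/sc17.png

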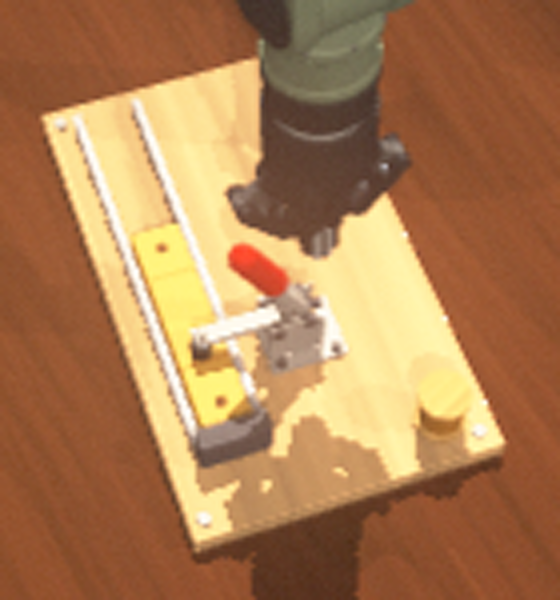

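The lever snapped over: it now leans away from the robot, with its tip at wrist (375,270), and the foot is on the rail. Next I'll retreat towards the robot and then up.

```bash
python3 -m crank '[[[-10,2,0,0,255],[-20,3,0,0,255],[-20,3,10,0,255],[-20,3,30,0,255],[0,0,40,0,255]]]'; python3 -m crank '[[[0,-20,30,0,255],[0,-40,10,0,255],[0,-40,0,0,255],[0,-40,0,0,255],[0,-20,0,0,255]]]'; python3 -m crank '[[[0,0,0,0,255],[0,0,0,0,255],[0,0,0,0,255],[0,0,0,0,255],[0,0,0,0,255]]]'; python3 - <<'E'
from h import *
print(read_state()['force'],read_state()['joint_pos'].round(1))
t=shot('scene',18);save('sc18',cv2.resize(t['img'][135:285,190:330],None,fx=4,fy=4,interpolation=cv2.INTER_CUBIC))
t=shot('top',18);save('tp18',cv2.resize(t['img'][130:260,170:345],None,fx=4.5,fy=4.5,interpolation=cv2.INTER_CUBIC))
s=shot('wrist',18)
E
```

```text
time: 19.25
tool_pos: [0.4091, 0.0862, 0.1893]
tcp_rot: [[0.144, 0.989, -0.045], [0.99, -0.144, 0.005], [-0.001, -0.046, -0.999]]
force: [1.3, 0.6, 0.1]
width: -0.003
time: 19.75
tool_pos: [0.414, -0.0762, 0.2303]
tcp_rot: [[0.147, 0.988, -0.038], [0.989, -0.147, 0.005], [-0.001, -0.038, -0.999]]
force: [1.2, 0.1, 0.0]
width: -0.001
time: 20.25
tool_pos: [0.4148, -0.0733, 0.2302]
tcp_rot: [[0.143, 0.989, -0.038], [0.99, -0.143, 0.005], [-0.0, -0.039, -0.999]]
force: [-0.3, 0.2, -0.4]
width: 0.001
[-0.29991669  0.24111937 -0.35542338] [-19.7   5.7 -23.6  62.9  -0.5  78.5]
```

View pics/sc18.png

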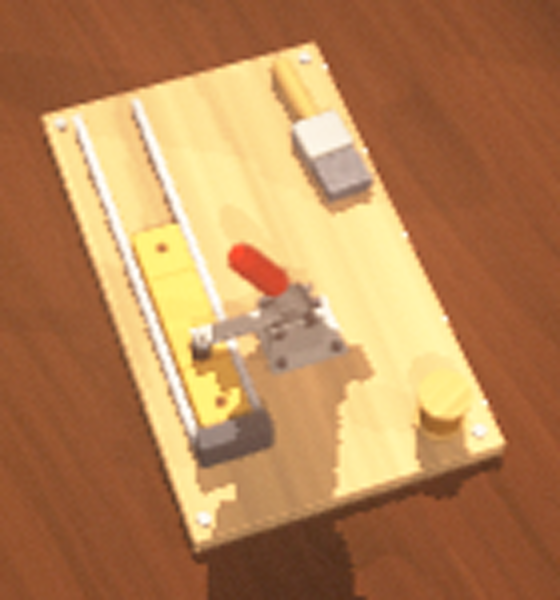

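View pics/tp18.png

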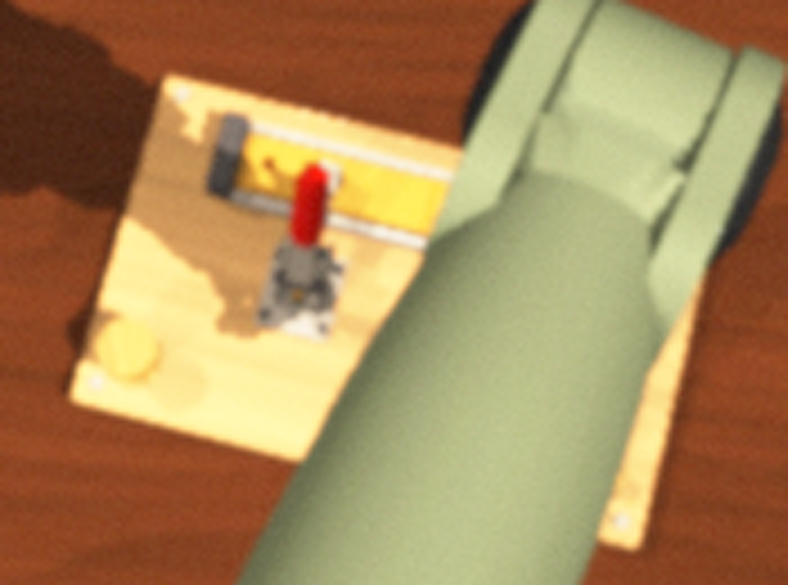

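View pics/wrist_18.png

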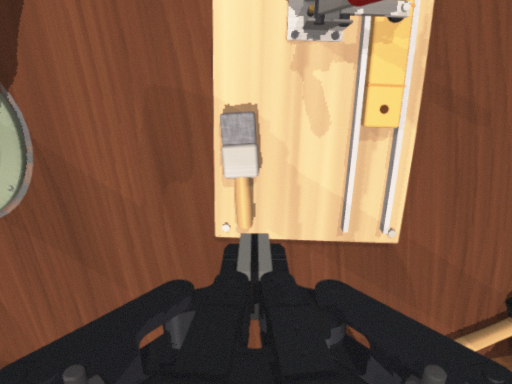

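```bash
python3 - <<'E'
from h import *
a=load('scene',11)['img'].astype(int);b=load('scene',18)['img'].astype(int)
d=np.abs(a-b).max(2); print('tail region diff',d[185:205,218:242].max(), 'brush',d[145:186,258:284].max(),'spool',d[225:246,292:309].max())
t=load('top',18);s=load('scene',18)
P={}
for c,z in(('top',t),('scene',s)):
    hsv=cv2.cvtColor(z['img'],cv2.COLOR_RGB2HSV);m=cv2.inRange(hsv,(0,190,100),(5,255,255))|cv2.inRange(hsv,(174,190,100),(180,255,255))
    m[:, :180]=0; ys,xs=np.where(m);q=np.c_[xs,ys].astype(float);q=q[(abs(q-np.median(q,0))<20).all(1)];m0=q.mean(0);v=np.linalg.svd(q-m0,full_matrices=False)[2][0];v=v*np.sign(v[1]);k=(q-m0)@v;P[c]=[m0+v*k.min(),m0+v*k.max()]
T=tri(t,P['top'],s,P['scene']);print(T.round(4)); e=T[0,:3]-T[1,:3];print('lean',np.arctan2(np.hypot(*e[:2]),e[2]))
save('home',np.hstack([cv2.resize(z['img'][r[0]:r[1],r[2]:r[3]],(380,380),interpolation=cv2.INTER_CUBIC) for z,r in((s,(215,260,230,275)),(t,(150,185,212,247)))]))
E
```

```text
tail region diff 22 brush 36 spool 6
[[0.5445 0.0633 0.1654 0.0008]
 [0.5106 0.0711 0.1002 0.0046]]
lean 0.4900209076489354
```

View pics/home.png

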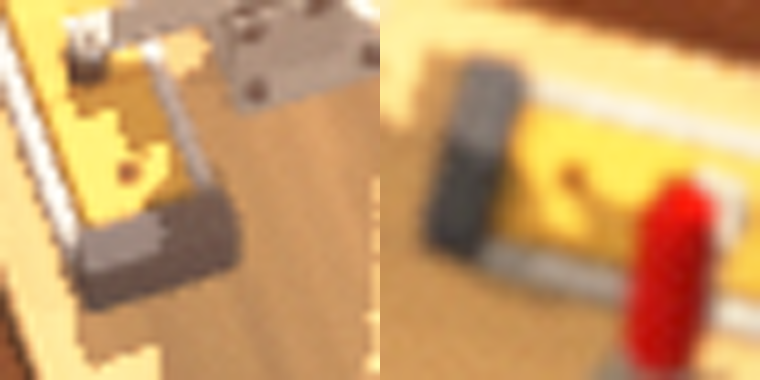

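The rail meets the stop in both views and its tail has not moved. The lever lean measures 0.49 rad, which is locked. The foot is on the rail, and the brush and spool have not moved.

```bash
python3 -c "
from workcell import finish_job; print(finish_job())"
```

```text
the job is handed in; nothing more can be done
None
```

The rail is home against the end stop and the clamp is locked on it. I handed the job in at about 20.4 s.

**What I did:** I pushed the rail along its channel until the force rose to 8.9 N with no further movement. I then pushed the red lever over its dead point until it snapped, and moved the hand clear.

**Last checks:**
- Neither the scene nor the top view shows a gap at the stop, and the rail's tail did not move while the clamp closed.
- The lever leans 0.49 rad away from the robot; locked is 0.5.
- The foot stands on the rail.
- The brush and spool look unmoved. I did not check the other bystanders separately.
- The force on the tool read about 0 at the end, with the hand clear.

**What disagreed or went wrong:**
- **Fingertip height:** with the gripper shut, the real fingertips sat about 33 mm above the reported tool point. My first pass therefore went over the rail without touching it, and I repeated it lower.
- **Joint 6 limit:** joint 6 reached its limit on the way to the lever. The tool kept a tilt of about 2°, and I turned the hand a quarter turn before pushing.
- **Lever force:** first contact with the lever briefly read about 12 N level and 10 N upward. I raised the hand, and the force fell to a few newtons.
- **Height measurement:** heights from two nearby wrist pictures were too noisy to use, so I relied on camera depth, which agreed with the given sizes to about 3 mm.

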